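Line up the stall display by height

TASK

Set out the display for the market stall: stand the flat soap bar (lying as it is), the two-layer soap bar, the dropper bottle and the glass flask on the board's four cork pads, one to a pad and centred on it, in order of height, with the shortest next to the card holder and the tallest at the far end from it. Take the dropper bottle and the flask that stand in the front part of the table, not those at the back edge, and never let a bottle tip over.

Things in the scene. Friction and masses are not known exactly. Their poses are not given: they have to be found in the camera images.
- soap_bar: flat cut soap bar, cream, lying: 54 (its x) x 80 (its y) mm, 25 mm high, 0.1 kg; origin at the centre of its underside, z up. Grip across the 54 mm
- tall_soap: two-layer soap bar (white over orange-red), standing: 44 (its x) x 57 (its y) mm, 73 mm high, 0.15 kg; origin at the centre of its underside, z up. Grip across the 44 mm
- dropper: small round amber bottle with a black rubber dropper top: body 32 mm across up to 64 mm, then a 20 mm thick top, 97 mm high in all, 0.045 kg, standing; origin at the centre of its underside, z up. It is the one standing by itself in the front part of the table, not one of those together at the back edge
- flask: clear flat glass flask with a wooden cap, standing: 51 (its x) x 78 (its y) mm, body (with sloping shoulders near its top) up to 159 mm, cap 31 mm thick above, 187 mm high in all, 0.42 kg; origin at the centre of its underside, z up. Grip across the 51 mm, best at 110 to 140 mm height. It is the one in the front part of the table, not the one at the back edge
- display_board: dark wooden display board, fixed: 130 (its x) x 500 (its y) mm, its top 16 mm above the table; the row of pads runs along its y, pad_0 at +y to pad_3 at -y, 142, 48, -48 and -142 mm from its centre, each up to 10 mm off; origin at the centre of its underside
- pad_0: one of four alike round cork pads, 66 mm across and 4 mm thick, in a row along the dark wooden display board; origin at the centre of its underside, its top is 4 mm higher, 20 mm above the table. The pads are fixed to the board; the numbers are only names: which pad counts as first depends on the end at which the card holder stands
- pad_1: one of four alike round cork pads, 66 mm across and 4 mm thick, in a row along the dark wooden display board; origin at the centre of its underside, its top is 4 mm higher, 20 mm above the table. The pads are fixed to the board; the numbers are only names: which pad counts as first depends on the end at which the card holder stands
- pad_2: one of four alike round cork pads, 66 mm across and 4 mm thick, in a row along the dark wooden display board; origin at the centre of its underside, its top is 4 mm higher, 20 mm above the table. The pads are fixed to the board; the numbers are only names: which pad counts as first depends on the end at which the card holder stands
- pad_3: one of four alike round cork pads, 66 mm across and 4 mm thick, in a row along the dark wooden display board; origin at the centre of its underside, its top is 4 mm higher, 20 mm above the table. The pads are fixed to the board; the numbers are only names: which pad counts as first depends on the end at which the card holder stands
- card_holder: small pale wooden block, 70 x 27 x 16 mm, with a blank white card upright in its slot (56 mm wide, up to 52 mm above the block's underside), fixed on the board at one of its two ends, about 85 mm beyond the middle of the nearest pad; origin at the centre of its underside. At the other end stands a turned wooden stamp, 36 mm across and 64 mm high, fixed too
There are look-alikes about, which are no part of the job. What is shaped like the tall_soap but blue is not meant.

How it is judged (in metres and radians):
At the end, for the whole second after the job is handed in: from the card holder's end the pads carry the flat soap bar, two-layer bar, dropper bottle and flask in this order, each centre within 12 mm (level) of its pad's, upright within 0.1 rad, underside 16 to 26 mm above the table, released and at rest (((y of card_holder in the frame of display_board above 0 m and horizontal distance between soap_bar and pad_0 below 0.012 m and horizontal distance between tall_soap and pad_1 below 0.012 m and horizontal distance between dropper and pad_2 below 0.012 m and horizontal distance between flask and pad_3 below 0.012 m) or (y of card_holder in the frame of display_board below 0 m and horizontal distance between soap_bar and pad_3 below 0.012 m and horizontal distance between tall_soap and pad_2 below 0.012 m and horizontal distance between dropper and pad_1 below 0.012 m and horizontal distance between flask and pad_0 below 0.012 m)) and angle between each of soap_bar, tall_soap, dropper, flask's own z axis and vertical below 0.1 rad and height (world z) of soap_bar between 0.016 and 0.026 m and linear speed of each of soap_bar, tall_soap, dropper, flask below 0.02 m/s and angular speed of each of soap_bar, tall_soap, dropper, flask below 0.2 rad/s and height (world z) of tall_soap between 0.016 and 0.026 m and height (world z) of dropper between 0.016 and 0.026 m and height (world z) of flask between 0.016 and 0.026 m); the robot touches nothing.
It fails at once if the dropper bottle tips over by more than 0.6 rad (angle between dropper's own z axis and vertical above 0.6 rad).
It fails at once if the flask tips over by more than 0.6 rad (angle between flask's own z axis and vertical above 0.6 rad).
It also fails if it takes over 96 s, if anything falls off the work surface, if the arm or the gripper's body presses on something with over 40 N, if the wrist force passes 120 N, or if a joint passes its speed limit or range.

ROBOT

A 6-joint arm with a two-finger parallel gripper is mounted at the origin on a cart in front of the work surface, level with it; the furniture and walls round the work are solid. World frame = base frame: x ahead of the robot, y to its left, z up, the work surface at z = 0. Lengths are in m, angles in degrees, forces in N, time in s.
With the tool pointing down it reaches from about 0.4 to 0.825 m from the base axis. Payload 7 kg.
Tool frame: the origin (TCP) lies midway between the tips of the shut fingers; the grasp point (between the pads) lies 19 mm behind it; z points along the fingers, y is the line along which they close (so a half turn about z gives the same grasp; the last joint's range is limited). The gripper opens to 88 mm and grips with 3 to 60 N. Pads are 19 mm wide; open, the fingers measure 130 mm over their backs; the gripper's body (78 mm by 193 mm) begins 47 mm behind the grasp point.
Start: joints at [89.215, 20.546, 0.682, 0, -70.136, -16.507], TCP at [0.201, 0.644, 0.227] pointing down, gripper open.
Joint ranges: [-176.03, 176.03], [-82.01, 121.73], [-58.28, 71.71], [-173.87, 95.51], [-174.79, -0.11], [-173.66, 173.66]. Speed limits (degrees/s): [136.94, 136.94, 172.46, 180, 180, 180].

INTERFACE

Orientations are given as [roll, pitch, yaw] about the fixed x, y, z axes, in that order (R = Rz(yaw) Ry(pitch) Rx(roll)).
In Python, from plant import r gives the robot as it stands.
- The arm moves only by the tool carry_out, never from a script. Its argument "deltas" is a list of rows, each a list of 3 entries, a list of its own where there are three numbers: the opening, from 0 (shut) to 1 (fully open), then the shift along the tool's x, y, z in mm, then the turn, a rotation vector about the tool's x, y, z in rad. In form: [[gripper, [tx, ty, tz], [rx, ry, rz]], ...]. A call has 1 to 12 rows; each row is the pose to reach, as a shift and turn from the pose commanded when the call began, along the tool's axes at that moment; what a row does not reach only later rows make up. A row lasts 1/10 s, in which the tool goes at most 50 mm and 8.59 degrees, less where a joint would pass 70% of its speed; a pose out of reach is approached as far as the arm can. A call with a gripper value outside its range is refused whole. The fingers move at their own pace and stop on an object; "squeeze" is the grip in N (left out, the last holds). Time passes only in rows, so rows that repeat a pose let the fingers close. It gives the time, the measured TCP pose, the force, the opening and the grip force at its end, in the units of the state.
- r.get_state(): the state, without advancing time (a new reading comes with each control period).
- r.capture(name): name is "scene" or "top" or "wrist"; returns (picture, depth): 384x512x3 uint8, red, green, blue; 384x512 float32, m along the optical axis (not along the pixel's ray), 0 where there is no reading.
- r.get_calibration(name): a dict with "fov_y" (degrees; the focal length in pixels is half the picture's height over the tangent of half this angle, whatever the lens; pixels are square), "cx", "cy" (the principal point, pixels), "distortion" ([k1, k2, p1, p2, k3] as OpenCV has them; the pictures are not rectified), "view" (4x4, takes a point from world to camera coordinates). Camera axes: x right, y down, z forward; pixel columns grow to the right and rows downward; lengths in m; the calibration is good to about 2 mm. A picture is of the moment at which its call begins: read the wrist's pose just before it. get_calibration takes no time and is no camera call; for the wrist camera it gives the pose at the moment of the call.
- r.close_job(): hands the job in; it is judged then, once.
The state is a dict: "time_s": time; "joints": joint angles; "qd": joint speeds; "joint_torque": joint torques, N m; "tcp_pos": TCP position; "eef_rot": TCP orientation; "contact_force": force on the tool from outside, world axes, zero at the start; "moment": the same for the moment, N m; "gripper_width": finger opening in m; "gripper_force": force on a finger pad.
Only numpy, scipy, OpenCV 4.12 (cv2) and the standard library are available. Lean on these libraries where they do the work, as an engineer would, in place of code of your own. Each camera call takes 0.05 s, during which the arm holds its last target. There are 200 camera calls.

## Working session

There is one attempt and no reset: what is moved stays moved. The work goes in short steps, Python scripts to look and compute and a tool call to move; the robot and the scene stay as the last step left them, time stands still between calls to the robot, and variables do not carry over. Pictures are saved under pics/ and viewed, at most 14 in all, crops included, and the job is handed in when it is done.

Besides the shell and the picture viewer there is one more tool, called after "Request:" as name([rows], argument=value, ...), one row to a line, values as JSON. carry_out: Moves the arm, as the interface text tells. Its arguments: {"type":"object","properties":{"deltas":{"type":"array"},"squeeze":{"type":"number"}},"required":["deltas"]}

```bash
ls; mkdir -p pics; python3 - <<'E'
from plant import r
import cv2,numpy as np
s=r.get_state(); print(s)
for n in("scene","top"):
    p,d=r.capture(n); np.savez(n+"0.npz",p=p,d=d); cv2.imwrite(f"pics/{n}0.png",cv2.cvtColor(p,cv2.COLOR_RGB2BGR))
    print(n,r.get_calibration(n))
print(r.get_calibration("wrist"))
E
```

```text
pics
{'time_s': 0.0, 'joints': array([ 8.92131290e+01,  2.05912104e+01,  6.35183357e-01, -2.20000260e-02,
       -7.01366794e+01, -1.65068252e+01]), 'qd': array([-0.03451535, -0.00705572,  0.07434034, -0.04878697, -0.07268341,
       -0.06718629]), 'joint_torque': array([ 8.45148634e-05, -5.82722747e+01,  2.93042600e+01,  6.99670047e+00,
        6.81356833e-03, -1.50049505e-04]), 'tcp_pos': array([0.20052667, 0.64401469, 0.22563003]), 'eef_rot': array([ 1.79905238e+02, -6.51425697e-03, -1.73011826e+01]), 'contact_force': array([0.3176197 , 0.39700092, 0.76974359]), 'moment': array([0.03799439, 0.05664938, 0.00499939]), 'gripper_force': 0.0, 'gripper_width': 0.08776566850151646}
scene {'fov_y': 45.53903014580534, 'cx': 262.9354152854928, 'cy': 195.3861976277693, 'distortion': array([-0.18465449,  0.        ,  0.        ,  0.        ,  0.        ]), 'view': array([[ 0.72171921, -0.69208677, -0.01171704, -0.30626501],
       [-0.34680384, -0.34689932, -0.87142869,  0.23389613],
       [ 0.59903963,  0.63299034, -0.49038225,  0.98670436],
       [ 0.        ,  0.        ,  0.        ,  1
[... 162 characters left out ...]
       ,  0.        ]), 'view': array([[ 0.02260559, -0.99947126,  0.02337058,  0.0330991 ],
       [-0.99827802, -0.02383195, -0.05360062,  0.5188789 ],
       [ 0.05412925, -0.02211866, -0.99828893,  1.09260495],
       [ 0.        ,  0.        ,  0.        ,  1.        ]])}
{'fov_y': 69.58778259876601, 'cx': 254.97399606449417, 'cy': 191.19058311536227, 'distortion': array([-0.05308513,  0.        ,  0.        ,  0.        ,  0.        ]), 'view': array([[-0.29783027, -0.95461785,  0.00137171,  0.6745356 ],
       [-0.91880701,  0.28704697,  0.27092013, -0.03551858],
       [-0.25901894,  0.07942788, -0.96260085,  0.39016145],
       [ 0.        ,  0.        ,  0.        ,  1.        ]])}
```

View pics/scene0.png

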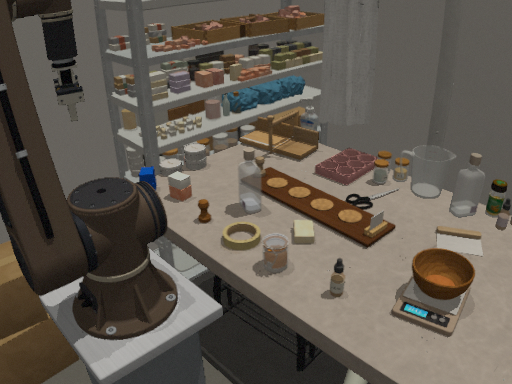

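View pics/top0.png

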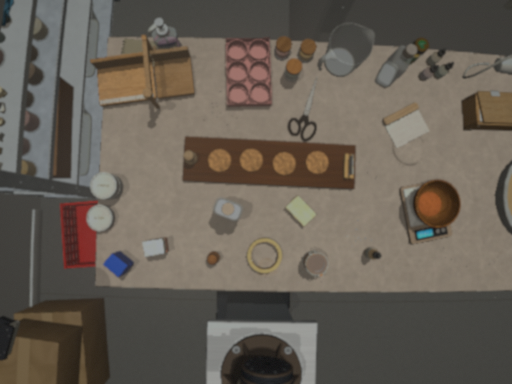

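The scene picture shows these candidates:

| Object | Chosen (scene pixel) | Chosen (top pixel) | Look-alikes (scene pixel) |
|---|---|---|---|
| flask | (250,185) | (228,210) | (467,190), (309,120) |
| dropper | (337,280) | (372,255) | back bottles (498,195), (506,212) |
| tall_soap, white over red | (180,186) | (154,248) | blue bar (148,179) |
| soap_bar, cream | (304,232) | (300,211) | shelf soaps |

The card holder is at scene (377,222) / top (349,166), which is the -y end. The stamp is at top (190,158). I'll check the choices in one crop and measure.

```bash
cat > h.py <<'E'
import numpy as np,cv2
def K(c,h=384):
    f=h/2/np.tan(np.radians(c["fov_y"]/2)); return np.array([[f,0,c["cx"]],[0,f,c["cy"]],[0,0,1.]])
def cloud(d,c):
    v,u=np.mgrid[:384,:512]
    n=cv2.undistortPoints(np.stack([u,v],-1).reshape(-1,1,2).astype(float),K(c),c["distortion"]).reshape(384,512,2)
    P=np.dstack([n*d[...,None],d]); V=np.linalg.inv(c["view"])
    return P@V[:3,:3].T+V[:3,3]
def proj(p,c):
    V=c["view"]; return cv2.projectPoints(np.float64(p).reshape(-1,1,3),cv2.Rodrigues(V[:3,:3])[0],V[:3,3],K(c),c["distortion"])[0].reshape(-1,2)
def ray(uv,z,c):  # pixels onto plane z
    n=cv2.undistortPoints(np.float64(uv).reshape(-1,1,2),K(c),c["distortion"]).reshape(-1,2)
    V=np.linalg.inv(c["view"]); D=np.c_[n,np.ones(len(n))]@V[:3,:3].T; o=V[:3,3]
    return o+D*((z-o[2])/D[:,2])[:,None]
E
python3 - <<'E'
from plant import r
from h import *
c=r.get_calibration("top"); z=np.load("top0.npz"); p,d=z["p"],z["d"]; W=cloud(d,c)
s=np.load("scene0.npz"); ps=s["p"]; cs=r.get_calibration("scene"); Ws=cloud(s["d"],cs)
print("table z top",np.median(W[200:230,320:370,2]),"scene",np.median(Ws[250:290,370:390,2]))
hsv=cv2.cvtColor(p,cv2.COLOR_RGB2HSV)
for n,(u,v) in dict(flask_pad=(219,160),drop_pad=(251,160),tall_pad=(284,163),soap_pad=(318,162)).items():
    sub=p[v-20:v+20,u-20:u+20].astype(int); g=cv2.GaussianBlur(p,(0,0),1)[v-16:v+17,u-16:u+17].sum(2)
    m=(g>g.min()+.5*(np.percentile(g,80)-g.min())).astype(np.uint8)
    k,l,st,ce=cv2.connectedComponentsWithStats(m); i=l[16,16]; ct=max(cv2.findContours((l==i).astype(np.uint8),0,2)[0],key=len)
    e=cv2.fitEllipse(cv2.convexHull(ct)); uv=np.array(e[0])+[u-16,v-16]
    print(n,uv.round(1),np.round(e[1],1),ray([uv],.02,c).round(4), "centroid",ray([ce[i]+[u-16,v-16]],.02,c).round(4))
for n,(u,v,w,zl,zh) in dict(soap=(300,211,24,.015,.04),tall=(154,248,17,.06,.09),drop=(372,255,18,.02,.12),flask=(228,210,24,.03,.22)).items():
  for nm,WW in (("top",W),("scene",Ws)):
    if nm=="top": Q=WW[v-w:v+w,u-w:u+w].reshape(-1,3)
    else:
        Q=WW.reshape(-1,3); Q=Q[np.hypot(*(Q[:,:2]-C[:2]).T)<.06]
    Q=Q[(Q[:,2]>zl)&(Q[:,2]<zh)]
    if nm=="top": C=Q.mean(0)
    if len(Q)<5: print(n,nm,len(Q)); continue
    b=cv2.minAreaRect(Q[:,:2].astype(np.float32)); print(n,nm,len(Q),"mean",Q.mean(0).round(3),"rect",np.round(b[0],4),np.round(b[1],3),round(b[2],1),"zmax",np.percentile(Q[:,2],[50,90,98]).round(3))
def cr(im,u,v,h): return cv2.resize(im[max(0,v-h):v+h,max(0,u-h):u+h],(200,200),interpolation=2)
o=np.vstack([np.hstack([cr(ps,*q) for q in((250,180,36),(180,180,40),(337,280,26),(304,232,24))]),np.hstack([cr(p,*q) for q in((228,210,28),(140,255,36),(372,255,22),(300,211,24))])])
cv2.imwrite("pics/crop0.png",o[...,::-1])
E
```

```text
table z top 0.0004931557795255781 scene -0.0011319176699133293
flask_pad [219.  159.9] [22.4 23. ] [[0.6152 0.1357 0.02  ]] centroid [[0.6153 0.1358 0.02  ]]
drop_pad [250.8 159.5] [22.2 22.9] [[0.6186 0.0448 0.02  ]] centroid [[0.6186 0.0447 0.02  ]]
tall_pad [283.9 163. ] [22.5 22.9] [[ 0.611  -0.0503  0.02  ]] centroid [[ 0.611  -0.0501  0.02  ]]
soap_pad [316.9 161.9] [22.6 22.7] [[ 0.6169 -0.1459  0.02  ]] centroid [[ 0.617  -0.1458  0.02  ]]
soap top 512 mean [ 0.476 -0.099  0.025] rect [ 0.5   -0.123] [0.079 0.119] 45.2 zmax [0.025 0.028 0.029]
soap scene 377 mean [ 0.469 -0.104  0.023] rect [ 0.4719 -0.1019] [0.083 0.052] 44.6 zmax [0.023 0.025 0.026]
tall top 334 mean [0.367 0.304 0.072] rect [0.3662 0.3052] [0.043 0.058] 11.4 zmax [0.073 0.075 0.076]
tall scene 187 mean [0.362 0.299 0.069] rect [0.3648 0.3028] [0.045 0.058] 11.1 zmax [0.07  0.072 0.073]
drop top 143 mean [ 0.36  -0.298  0.06 ] rect [ 0.3601 -0.3003] [0.024 0.031] 75.8 zmax [0.054 0.094 0.097]
drop scene 345 mean [ 0.35  -0.311  0.055] rect [ 0.3501 -0.3089] [0.025 0.029] 18.8 zmax [0.052 0.084 0.095]
flask top 543 mean [0.474 0.105 0.147] rect [0.4748 0.1054] [0.078 0.05 ] 70.6 zmax [0.137 0.187 0.19 ]
flask scene 1066 mean [0.457 0.089 0.104] rect [0.4674 0.0999] [0.076 0.05 ] 70.2 zmax [0.106 0.167 0.185]
```

View pics/crop0.png

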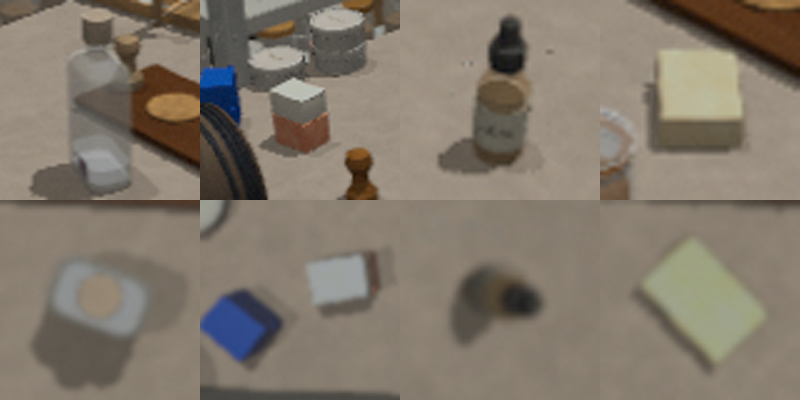

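The crop confirms the choices: white-over-red bar rather than blue, the lone amber dropper, the clear front flask with a wooden cap, and the cream bar. I'll start with the tall soap, hovering over it for a wrist look.

Request:
carry_out([
  [1,[259,275,-24],[0,0,1.07]],
  [1,[259,275,-24],[0,0,1.07]],
  [1,[259,275,-24],[0,0,1.07]],
  [1,[259,275,-24],[0,0,1.07]],
  [1,[259,275,-24],[0,0,1.07]],
  [1,[259,275,-24],[0,0,1.07]],
  [1,[259,275,-24],[0,0,1.07]],
  [1,[259,275,-24],[0,0,1.07]],
  [1,[259,275,-24],[0,0,1.07]],
  [1,[259,275,-24],[0,0,1.07]],
  [1,[259,275,-24],[0,0,1.07]],
  [1,[259,275,-24],[0,0,1.07]],
], squeeze=25)

```text
time_s: 1.3
tcp_pos: [0.3658, 0.3057, 0.2502]
eef_rot: [180.0, -0.0, -78.5]
contact_force: [0.7, -0.8, 0.1]
gripper_width: 0.0877
gripper_force: 0.0
```

```bash
cat >> h.py <<'E'
def look(r,name,xy,rad,zl,zh):
    c=r.get_calibration("wrist"); p,d=r.capture("wrist"); W=cloud(d,c)
    cv2.imwrite(f"pics/{name}.png",p[...,::-1]); np.savez(name+".npz",p=p,d=d,W=W)
    m=((np.hypot(W[...,0]-xy[0],W[...,1]-xy[1])<rad)&(W[...,2]>zl)&(W[...,2]<zh)&(d>0)).astype(np.uint8)
    k,l,st,ce=cv2.connectedComponentsWithStats(m); i=1+np.argmax(st[1:,4]); Q=W[l==i]
    b=cv2.minAreaRect(Q[:,:2].astype(np.float32))
    print(name,len(Q),"mean",Q.mean(0).round(4),"rect",np.round(b[0],4),np.round(b[1],4),round(b[2],1),"z",np.percentile(Q[:,2],[5,50,95]).round(4))
    s=r.get_state(); print("tcp",s["tcp_pos"].round(4),s["eef_rot"].round(2)); return W,p,b
def delta(s,x,y,z,yaw):  # deltas in tool axes at s=(x,y,z,yaw)
    a=np.radians(s[3]); dx,dy=x-s[0],y-s[1]
    print("go",np.round([1e3*(dx*np.cos(a)+dy*np.sin(a)),1e3*(dx*np.sin(a)-dy*np.cos(a)),1e3*(s[2]-z)],1),"rz",round(np.radians(s[3]-yaw),3))
E
python3 - <<'E'
from plant import r
from h import *
W,p,b=look(r,"w1",(.366,.304),.05,.06,.09)
E
```

```text
w1 1503 mean [0.3647 0.3038 0.0718] rect [0.3646 0.305 ] [0.0423 0.0565] 11.8 z [0.0703 0.0721 0.0734]
tcp [0.3658 0.3057 0.2502] [ 1.7997e+02 -3.0000e-02 -7.8520e+01]
```

View pics/w1.png

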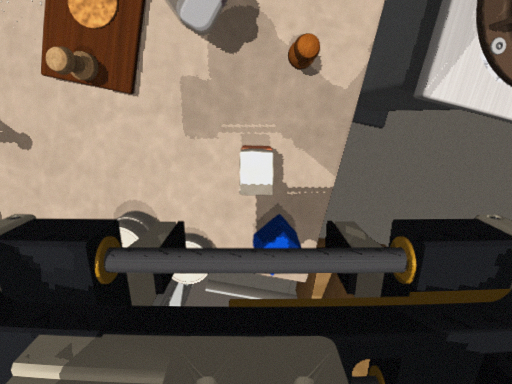

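The wrist picture shows the white-topped bar centred at (257,166) between the fingers, with the blue bar at (276,232) behind it and clear of the grasp. Descending to grasp.

Request:
carry_out([
  [1,[1,1,50],[0,0,0]],
  [1,[1,1,100],[0,0,0]],
  [1,[1,1,150],[0,0,0]],
  [1,[1,1,190],[0,0,0]],
  [1,[1,1,215],[0,0,0]],
  [1,[1,1,226],[0,0,0]],
  [1,[1,1,226],[0,0,0]],
  [0,[1,1,226],[0,0,0]],
  [0,[1,1,226],[0,0,0]],
  [0,[1,1,226],[0,0,0]],
  [0,[1,1,226],[0,0,0]],
  [0,[1,1,226],[0,0,0]],
], squeeze=25)

```text
time_s: 2.55
tcp_pos: [0.3656, 0.304, 0.0252]
eef_rot: [-180.0, 0.1, -78.6]
contact_force: [-0.1, -0.0, -0.9]
gripper_width: 0.0533
gripper_force: 0.0
```

Request:
carry_out([
  [0,[0,0,0],[0,0,0]],
  [0,[0,0,0],[0,0,0]],
  [0,[0,0,0],[0,0,0]],
  [0,[0,0,0],[0,0,0]],
  [0,[0,0,-20],[0,0,0]],
  [0,[0,0,-60],[0,0,0]],
  [0,[0,0,-105],[0,0,0]],
  [0,[0,0,-150],[0,0,0]],
  [0,[0,0,-195],[0,0,0]],
  [0,[0,0,-225],[0,0,0]],
  [0,[0,0,-225],[0,0,0]],
])

```text
time_s: 3.65
tcp_pos: [0.3668, 0.3054, 0.2539]
eef_rot: [-179.7, 0.3, -78.6]
contact_force: [-0.6, -1.0, -3.1]
gripper_width: 0.044
gripper_force: 24.9
```

Request:
carry_out([
  [0,[396,-170,0],[0,0,0.2]],
  [0,[396,-170,0],[0,0,0.2]],
  [0,[396,-170,0],[0,0,0.2]],
  [0,[396,-170,0],[0,0,0.2]],
  [0,[396,-170,0],[0,0,0.2]],
  [0,[396,-170,0],[0,0,0.2]],
  [0,[396,-170,0],[0,0,0.2]],
  [0,[396,-170,0],[0,0,0.2]],
  [0,[396,-170,0],[0,0,0.2]],
  [0,[396,-170,0],[0,0,0.2]],
  [0,[396,-170,0],[0,0,0.2]],
  [0,[396,-170,0],[0,0,0.2]],
])

```text
time_s: 4.85
tcp_pos: [0.6097, -0.0504, 0.2486]
eef_rot: [179.9, 0.0, -90.1]
contact_force: [0.7, 0.9, -1.2]
gripper_width: 0.0439
gripper_force: 24.9
```

```bash
python3 - <<'E'
from plant import r
from h import *
s=r.get_state();print(s["tcp_pos"],s["eef_rot"],s["gripper_width"],s["contact_force"])
c=r.get_calibration("wrist"); p,d=r.capture("wrist"); np.savez("w2.npz",p=p,d=d); cv2.imwrite("pics/w2.png",p[...,::-1])
P={"flask":(.6152,.1357),"drop":(.6186,.0448),"tall":(.611,-.0503),"soap":(.6169,-.1459)}
for n,q in P.items(): print(n,proj([*q,.02],c).round(1))
E
```

```text
[ 0.60965319 -0.05040418  0.24858968] [ 1.79910248e+02  6.12075521e-03 -9.00522749e+01] 0.04392747268773479 [ 0.74518497  0.87281356 -1.22323018]
flask [[250.9 280.5]]
drop [[248.3 228.5]]
tall [[253.1 166.5]]
soap [[248.5  96. ]]
```

View pics/w2.png

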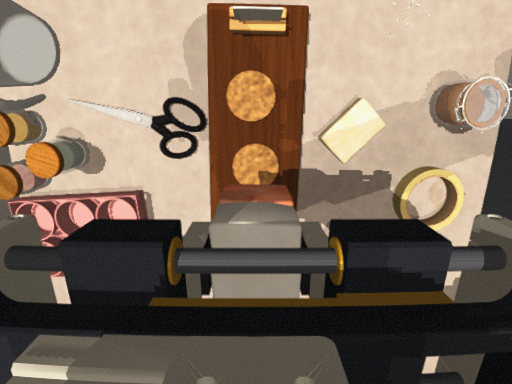

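The view shows the soap pad at (251,96), the tall-soap pad at (255,165) just ahead of the carried bar, the card holder at (258,18) and the cream bar at (353,130). I'll cross-check the pad centres across the three cameras.

```bash
python3 - <<'E'
from plant import r
from h import *
P={"flask":(.6152,.1357),"drop":(.6186,.0448),"tall":(.611,-.0503),"soap":(.6169,-.1459)}
C={n:r.get_calibration(n) for n in("scene","top","wrist")}
I={"scene":np.load("scene0.npz")["p"],"top":np.load("top0.npz")["p"],"wrist":np.load("w2.npz")["p"]}
xs=np.arange(.54,.69,.0005); ys=np.arange(-.22,.21,.0005); X,Y=np.meshgrid(xs,ys)
for n,p in I.items():
    uv=proj(np.dstack([X,Y,0*X+.02]),C[n]).astype(np.float32).reshape(*X.shape,2)
    o=cv2.remap(p,uv[...,0],uv[...,1],1).astype(float); g=cv2.GaussianBlur(o[...,0]+o[...,1],(0,0),3)
    for k,(x,y) in P.items():
        if n=="wrist" and k in("flask","drop"): continue
        # matched disc: 33 mm radius vs ring
        R=100; yy,xx=np.mgrid[-R:R+1,-R:R+1]*.0005; rr=np.hypot(xx,yy)
        t=np.where(rr<.033,1.,0)-np.where((rr>=.033)&(rr<.043),1.,0); t[rr<.025]=0; t[t>0]/=t[t>0].sum(); t[t<0]/=-t[t<0].sum()
        if n=="wrist" and k=="tall": t[yy>.0]=0  # hidden half
        F=cv2.filter2D(g,-1,t); w=np.where(np.hypot(X-x,Y-y)<.015,F,-1e9); j=np.unravel_index(w.argmax(),w.shape)
        print(n,k,X[j].round(4),Y[j].round(4),w[j].round(0))
W=cloud(np.load("w2.npz")["d"],C["wrist"]); m=(np.hypot(W[...,0]-.474,W[...,1]+.1)<.06)&(W[...,2]>.018)&(W[...,2]<.04)
b=cv2.minAreaRect(W[m][:,:2].astype(np.float32));print("soap",b,np.median(W[m][:,2]))
Wt=cloud(np.load("top0.npz")["d"],C["top"])
m=(np.hypot(Wt[...,0]-.474,Wt[...,1]+.1)<.055)&(Wt[...,2]>.018)&(Wt[...,2]<.04)
print("top soap",cv2.minAreaRect(Wt[m][:,:2].astype(np.float32)),np.median(Wt[m][:,2]))
E
```

```text
scene flask 0.6125 0.1335 107.0
scene drop 0.616 0.043 112.0
scene tall 0.6085 -0.052 113.0
scene soap 0.6145 -0.1475 114.0
top flask 0.615 0.1355 77.0
top drop 0.6185 0.0445 78.0
top tall 0.611 -0.0505 78.0
top soap 0.617 -0.146 81.0
wrist tall 0.6085 -0.049 89.0
wrist soap 0.6145 -0.146 182.0
soap ((0.47390565276145935, -0.10027013719081879), (0.07965655624866486, 0.052964698523283005), 44.26568603515625) 0.02534838707226006
top soap ((0.47628793120384216, -0.0994262769818306), (0.07920590788125992, 0.05265705659985542), 44.800350189208984) 0.02496649587444555
```

Request:
carry_out([
  [0,[1,1,50],[0,0,0]],
  [0,[1,1,100],[0,0,0]],
  [0,[1,1,150],[0,0,0]],
  [0,[1,1,180],[0,0,0]],
  [0,[1,1,195],[0,0,0]],
  [0,[1,1,200],[0,0,0]],
  [0,[1,1,203],[0,0,0]],
  [0,[1,1,203],[0,0,0]],
  [0,[1,1,203],[0,0,0]],
])

```text
time_s: 5.8
tcp_pos: [0.6101, -0.0515, 0.0479]
eef_rot: [-179.9, 0.0, -90.0]
contact_force: [0.8, 0.6, -2.0]
gripper_width: 0.044
gripper_force: 24.9
```

Request:
carry_out([
  [0,[0,1,1],[0,0,0]],
  [0,[0,1,2],[0,0,0]],
  [0,[0,1,2],[0,0,0]],
])

```text
time_s: 6.1
tcp_pos: [0.6084, -0.0519, 0.0449]
eef_rot: [-180.0, 0.0, -90.1]
contact_force: [-1.5, -0.3, -1.3]
gripper_width: 0.0435
gripper_force: 24.9
```

Request:
carry_out([
  [0.8,[0,0,0.5],[0,0,0]],
  [0.8,[0,0,0.5],[0,0,0]],
  [0.8,[0,0,0.5],[0,0,0]],
  [0.8,[0,0,0.5],[0,0,0]],
  [1,[0,0,-40],[0,0,0]],
  [1,[0,0,-90],[0,0,0]],
  [1,[0,0,-130],[0,0,0]],
  [1,[0,0,-160],[0,0,0]],
  [1,[0,0,-160],[0,0,0]],
])

```text
time_s: 7.0
tcp_pos: [0.6109, -0.0518, 0.2101]
eef_rot: [-179.5, 0.0, -90.0]
contact_force: [0.9, -0.1, 0.3]
gripper_width: 0.088
gripper_force: 0.0
```

```bash
python3 - <<'E'
from plant import r
from h import *
look(r,"w3",(.609,-.05),.05,.085,.11)
# commanded now (.609,-.0515,.205,-90)
delta((.609,-.0515,.205,-90.06),.474,-.1005,.205,-135.5)
E
```

```text
w3 2101 mean [ 0.6079 -0.0517  0.092 ] rect [ 0.6079 -0.0506] [0.0565 0.0421] 89.3 z [0.0905 0.0921 0.0933]
tcp [ 0.6096 -0.0517  0.2073] [-1.7971e+02  5.0000e-02 -9.0050e+01]
go [ 49.1 134.9   0. ] rz 0.793
```

Request:
carry_out([
  [1,[16,45,0],[0,0,0.15]],
  [1,[32,90,0],[0,0,0.3]],
  [1,[49,135,0],[0,0,0.45]],
  [1,[49,135,20],[0,0,0.6]],
  [1,[49,135,50],[0,0,0.75]],
  [1,[49,135,80],[0,0,0.793]],
  [1,[49,135,110],[0,0,0.793]],
  [1,[49,135,140],[0,0,0.793]],
  [1,[49,135,170],[0,0,0.793]],
  [1,[49,135,188],[0,0,0.793]],
  [1,[49,135,197],[0,0,0.793]],
  [1,[49,135,199],[0,0,0.793]],
])

```text
time_s: 8.25
tcp_pos: [0.4721, -0.1009, 0.0042]
eef_rot: [179.9, -0.2, -135.5]
contact_force: [0.9, 0.1, 0.4]
gripper_width: 0.0874
gripper_force: 0.0
```

Request:
carry_out([
  [0,[0,0,0],[0,0,0]],
  [0,[0,0,0],[0,0,0]],
  [0,[0,0,0],[0,0,0]],
  [0,[0,0,0],[0,0,0]],
  [0,[0,0,0],[0,0,0]],
  [0,[0,0,0],[0,0,0]],
  [0,[0,0,0],[0,0,0]],
], squeeze=25)

```text
time_s: 8.95
tcp_pos: [0.4736, -0.1007, 0.0061]
eef_rot: [-180.0, 0.0, -135.5]
contact_force: [-1.3, 1.1, 6.1]
gripper_width: 0.0534
gripper_force: 25.0
```

Request:
carry_out([
  [0,[0,0,-30],[0,0,0]],
  [0,[0,0,-80],[0,0,0]],
  [0,[0,0,-130],[0,0,0]],
  [0,[-17,-33,-150],[0,0,-0.15]],
  [0,[-34,-66,-150],[0,0,-0.3]],
  [0,[-51,-99,-150],[0,0,-0.45]],
  [0,[-68,-132,-150],[0,0,-0.6]],
  [0,[-68,-132,-150],[0,0,-0.75]],
  [0,[-68,-132,-150],[0,0,-0.793]],
  [0,[-68,-132,-150],[0,0,-0.793]],
  [0,[-68,-132,-150],[0,0,-0.793]],
])

```text
time_s: 10.05
tcp_pos: [0.614, -0.1472, 0.1552]
eef_rot: [180.0, 0.0, -90.2]
contact_force: [-0.7, 0.9, -1.2]
gripper_width: 0.0536
gripper_force: 25.0
```

```bash
python3 - <<'E'
from plant import r
from h import *
s=r.get_state();print(s["contact_force"],s["gripper_width"])
W,p,b=look(r,"w4",(.615,-.1465),.06,.1,.2)
E
```

```text
[-0.68122639  0.89787906 -1.21775528] 0.05360977696424212
w4 8539 mean [ 0.613  -0.1666  0.174 ] rect [ 0.6138 -0.1662] [0.0873 0.0419] 4.7 z [0.1632 0.1742 0.1856]
tcp [ 0.6141 -0.1471  0.1555] [179.99   0.   -90.14]
```

View pics/w4.png

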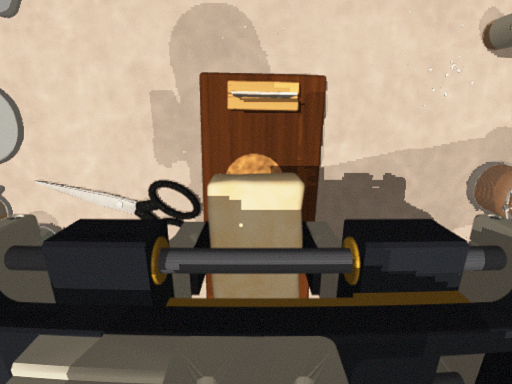

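The soap is held square with its front edge at row 178, pointing at the card holder (262,96), and its edge works out to a centre of y ≈ -0.147. Lowering it.

Request:
carry_out([
  [0,[0,0,45],[0,0,0]],
  [0,[0,0,90],[0,0,0]],
  [0,[0,0,115],[0,0,0]],
  [0,[0,0,125],[0,0,0]],
  [0,[0,0,129],[0,0,0]],
  [0,[0,0,130],[0,0,0]],
  [0,[0,0,130],[0,0,0]],
  [0.8,[0,0,130],[0,0,0]],
  [0.8,[0,0,130],[0,0,0]],
  [0.8,[0,0,130],[0,0,0]],
  [0.8,[0,0,130],[0,0,0]],
])

```text
time_s: 11.2
tcp_pos: [0.6145, -0.1472, 0.0259]
eef_rot: [-180.0, -0.0, -90.1]
contact_force: [-0.3, -0.1, 0.6]
gripper_width: 0.0698
gripper_force: 0.0
```

Request:
carry_out([
  [0.9,[0,0,-25],[0,0,0]],
  [1,[0,0,-75],[0,0,0]],
  [1,[0,0,-125],[0,0,0]],
  [1,[0,0,-170],[0,0,0]],
  [1,[25,40,-190],[0,0,-0.05]],
  [1,[50,80,-190],[0,0,-0.1]],
  [1,[75,120,-190],[0,0,-0.15]],
  [1,[100,160,-190],[0,0,-0.2]],
  [1,[125,200,-190],[0,0,-0.262]],
  [1,[145,235,-190],[0,0,-0.262]],
  [1,[158,257,-190],[0,0,-0.262]],
  [1,[158,257,-190],[0,0,-0.262]],
])

```text
time_s: 12.4
tcp_pos: [0.3545, -0.3058, 0.216]
eef_rot: [-180.0, -0.0, -75.2]
contact_force: [-0.3, 0.1, 0.7]
gripper_width: 0.0876
gripper_force: 0.0
```

```bash
python3 - <<'E'
from plant import r
from h import *
W,p,b=look(r,"w5",(.356,-.304),.05,.015,.12)
m=(np.hypot(W[...,0]-.356,W[...,1]+.304)<.04)
for lo,hi in((.01,.03),(.03,.05),(.045,.062),(.07,.09),(.088,.11)):
    Q=W[m&(W[...,2]>lo)&(W[...,2]<hi)]
    if len(Q)>4:
        (x,y),rad=cv2.minEnclosingCircle(Q[:,:2].astype(np.float32)); print(lo,hi,len(Q),round(x,4),round(y,4),round(rad,4))
E
```

```text
w5 625 mean [ 0.3573 -0.3107  0.0649] rect [ 0.3569 -0.308 ] [0.0296 0.025 ] 15.1 z [0.0278 0.0581 0.0956]
tcp [ 0.356  -0.3056  0.216 ] [-1.7995e+02 -3.0000e-02 -7.5170e+01]
0.01 0.03 45 0.3577 -0.3105 0.0145
0.03 0.05 106 0.356 -0.3054 0.0156
0.045 0.062 230 0.3559 -0.3051 0.0155
0.07 0.09 193 0.3556 -0.3054 0.0106
0.088 0.11 106 0.3559 -0.3054 0.0058
```

View pics/w5.png

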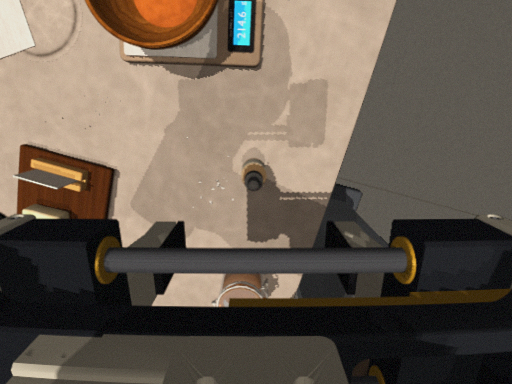

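The dropper is at (254,175), centred between the open fingers, with its body circle at (0.356,-0.3053). Descending.

Request:
carry_out([
  [1,[0,0,45],[0,0,0]],
  [1,[0,0,90],[0,0,0]],
  [1,[0,0,130],[0,0,0]],
  [1,[0,0,158],[0,0,0]],
  [1,[0,0,173],[0,0,0]],
  [1,[0,0,179],[0,0,0]],
  [1,[0,0,179],[0,0,0]],
  [0.7,[0,0,179],[0,0,0]],
  [0.6,[0,0,179],[0,0,0]],
  [0.5,[0,0,179],[0,0,0]],
  [0.5,[0,0,179],[0,0,0]],
  [0.45,[0,0,179],[0,0,0]],
], squeeze=12)

```text
time_s: 13.65
tcp_pos: [0.3573, -0.305, 0.0369]
eef_rot: [-180.0, -0.0, -75.1]
contact_force: [0.4, 0.2, -0.3]
gripper_width: 0.0534
gripper_force: 0.0
```

Request:
carry_out([
  [0.4,[0,0,0],[0,0,0]],
  [0.3,[0,0,0],[0,0,0]],
  [0.2,[0,0,0],[0,0,0]],
  [0,[0,0,0],[0,0,0]],
  [0,[0,0,0],[0,0,0]],
  [0,[0,0,0],[0,0,0]],
  [0,[0,0,0],[0,0,0]],
])

```text
time_s: 14.35
tcp_pos: [0.3571, -0.3049, 0.0366]
eef_rot: [180.0, 0.0, -75.0]
contact_force: [0.6, -0.0, 0.2]
gripper_width: 0.03
gripper_force: 12.0
```

Request:
carry_out([
  [0,[0,0,-20],[0,0,0]],
  [0,[0,0,-55],[0,0,0]],
  [0,[0,0,-95],[0,0,0]],
  [0,[0,0,-135],[0,0,0]],
  [0,[0,0,-155],[0,0,0]],
  [0,[0,0,-160],[0,0,0]],
])

```text
time_s: 14.95
tcp_pos: [0.3584, -0.3054, 0.1993]
eef_rot: [-179.8, -0.2, -75.0]
contact_force: [0.3, -0.2, -1.2]
gripper_width: 0.0301
gripper_force: 12.0
```

Request:
carry_out([
  [0,[-20,-25,0],[0,0,0]],
  [0,[-47,-60,0],[0,0,0]],
  [0,[-76,-96,0],[0,0,0]],
  [0,[-105,-133,0],[0,0,0]],
  [0,[-134,-170,0],[0,0,0]],
  [0,[-163,-207,0],[0,0,0]],
  [0,[-192,-244,0],[0,0,0]],
  [0,[-221,-281,0],[0,0,0]],
  [0,[-248,-315,0],[0,0,0]],
  [0,[-263,-334,0],[0,0,0]],
  [0,[-270,-341,0],[0,0,0]],
  [0,[-270,-341,0],[0,0,0]],
])

```text
time_s: 16.15
tcp_pos: [0.6166, 0.0447, 0.1948]
eef_rot: [179.9, -0.0, -75.0]
contact_force: [-0.2, -0.4, -0.9]
gripper_width: 0.03
gripper_force: 12.0
```

```bash
python3 - <<'E'
from plant import r
from h import *
s=r.get_state();print(s["tcp_pos"],s["eef_rot"],s["gripper_width"],s["gripper_force"])
p,d=r.capture("wrist");cs=r.get_calibration("scene");q,e=r.capture("scene");np.savez("s1.npz",p=q,d=e)
u,v=proj(s["tcp_pos"],cs)[0].astype(int);print(u,v)
cv2.imwrite("pics/w6.png",np.hstack([cv2.resize(p,(400,300)),cv2.resize(q[v-60:v+60,u-80:u+80],(400,300))])[...,::-1])
E
```

```text
[0.61663225 0.04472147 0.1948217 ] [ 1.79852019e+02 -1.38698987e-04 -7.49812331e+01] 0.029958348785908553 11.99210408349245
300 136
```

View pics/w6.png

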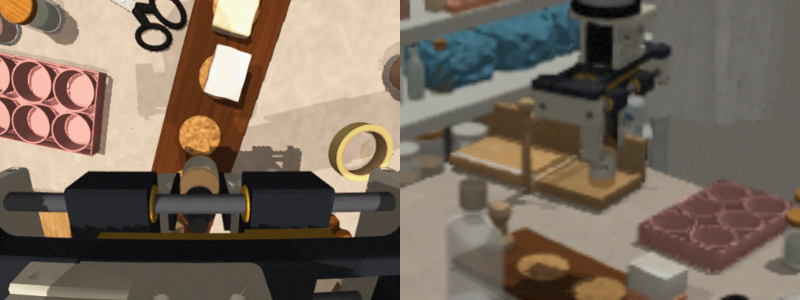

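The left view shows the soap and tall soap on their pads and the dropper held upright over the next free pad (200,135). The right view shows it upright above the board. Lowering it.

Request:
carry_out([
  [0,[0,0,35],[0,0,0]],
  [0,[0,0,75],[0,0,0]],
  [0,[0,0,110],[0,0,0]],
  [0,[0,0,128],[0,0,0]],
  [0,[0,0,135],[0,0,0]],
  [0,[0,0,138],[0,0,0]],
  [0,[0,0,139],[0,0,0]],
  [0,[0,0,139],[0,0,0]],
  [0,[0,0,139],[0,0,0]],
])

```text
time_s: 17.15
tcp_pos: [0.6176, 0.0441, 0.0588]
eef_rot: [-179.9, 0.0, -75.0]
contact_force: [0.1, -0.5, -0.8]
gripper_width: 0.0295
gripper_force: 12.0
```

Request:
carry_out([
  [0,[0,0.5,1],[0,0,0]],
  [0,[0,0.5,1.5],[0,0,0]],
  [0,[0,0.5,1.5],[0,0,0]],
  [0,[0,0.5,1.5],[0,0,0]],
])

```text
time_s: 17.55
tcp_pos: [0.6166, 0.0438, 0.0565]
eef_rot: [-180.0, -0.0, -75.0]
contact_force: [-1.1, -0.3, 4.8]
gripper_width: 0.0296
gripper_force: 12.0
```

Contact shows as +5 N. Opening slowly, then rising straight up.

Request:
carry_out([
  [0.4,[0,0,0],[0,0,0]],
  [0.5,[0,0,0],[0,0,0]],
  [0.6,[0,0,0],[0,0,0]],
  [0.7,[0,0,0],[0,0,0]],
  [0.8,[0,0,0],[0,0,0]],
  [0.9,[0,0,-20],[0,0,0]],
  [1,[0,0,-60],[0,0,0]],
  [1,[0,0,-110],[0,0,0]],
  [1,[0,0,-160],[0,0,0]],
  [1,[0,0,-200],[0,0,0]],
  [1,[0,0,-224],[0,0,0]],
  [1,[0,0,-224],[0,0,0]],
])

```text
time_s: 18.75
tcp_pos: [0.6182, 0.044, 0.2849]
eef_rot: [-179.6, -0.0, -75.0]
contact_force: [-0.1, 0.4, -0.4]
gripper_width: 0.0875
gripper_force: 0.0
```

```bash
python3 - <<'E'
from plant import r
from h import *
s=r.get_state();print(s["tcp_pos"],s["eef_rot"])
q,e=r.capture("top");np.savez("t1.npz",p=q,d=e);q,e=r.capture("scene");np.savez("s2.npz",p=q,d=e);Ws=cloud(e,r.get_calibration("scene"))
W,p,b=look(r,"w7",(.6165,.044),.04,.03,.13)
for lo,hi in((.045,.065),(.065,.083),(.09,.11),(.108,.13)):
  for nm,A in(("w",W),("s",Ws)):
    Q=A[(np.hypot(A[...,0]-.6165,A[...,1]-.044)<.035)&(A[...,2]>lo)&(A[...,2]<hi)]
    if len(Q)>4:
        (x,y),rad=cv2.minEnclosingCircle(Q[:,:2].astype(np.float32)); print(nm,lo,hi,len(Q),round(x,4),round(y,4),round(rad,4))
# flask from scene by height
for lo,hi in((.02,.05),(.05,.08),(.08,.1),(.1,.12),(.12,.135),(.135,.15),(.165,.19)):
    Q=Ws[(np.hypot(Ws[...,0]-.47,Ws[...,1]-.102)<.06)&(Ws[...,2]>lo)&(Ws[...,2]<hi)]
    if len(Q)>4: print("flask",lo,len(Q),np.round(np.r_[np.hstack(cv2.minAreaRect(Q[:,:2].astype(np.float32)))],4))
delta((s["tcp_pos"][0],s["tcp_pos"][1],.28,-75),.472,.103,.28,-109.4)
E
```

```text
[0.61820599 0.04400682 0.28486442] [-1.79567485e+02 -1.32169294e-02 -7.50292906e+01]
w7 491 mean [0.617  0.0388 0.0844] rect [0.6163 0.0418] [0.0305 0.0266] 18.6 z [0.0457 0.077  0.1158]
tcp [0.616  0.0438 0.2792] [ 1.7994e+02  2.0000e-02 -7.5060e+01]
w 0.045 0.065 48 0.6165 0.0411 0.0153
s 0.045 0.065 70 0.6115 0.0401 0.0154
w 0.065 0.083 186 0.6154 0.0437 0.0157
s 0.065 0.083 56 0.6133 0.0404 0.0176
w 0.09 0.11 151 0.6152 0.0436 0.0106
s 0.09 0.11 42 0.6125 0.041 0.0117
w 0.108 0.13 79 0.6151 0.0438 0.0057
s 0.108 0.13 13 0.6115 0.0421 0.008
flask 0.02 209 [ 0.4533  0.1016  0.0374  0.0794 14.0055]
flask 0.05 207 [ 0.4518  0.0969  0.037   0.0763 16.7221]
flask 0.08 144 [ 0.4517  0.0945  0.0357  0.0726 18.8368]
flask 0.1 154 [ 0.4518  0.0966  0.0368  0.0759 17.3108]
flask 0.12 169 [4.68000e-01 1.02100e-01 7.45000e-02 4.92000e-02 7.50028e+01]
flask 0.135 91 [ 0.4644  0.1049  0.0353  0.0491 26.4429]
flask 0.165 122 [ 0.4688  0.1014  0.0315  0.0295 25.9083]
go [-94.8 126.    0. ] rz 0.6
```

Request:
carry_out([
  [1,[-95,126,0],[0,0,0.6]],
  [1,[-95,126,0],[0,0,0.6]],
  [1,[-95,126,0],[0,0,0.6]],
  [1,[-95,126,0],[0,0,0.6]],
  [1,[-95,126,0],[0,0,0.6]],
  [1,[-95,126,0],[0,0,0.6]],
  [1,[-95,126,0],[0,0,0.6]],
  [1,[-95,126,0],[0,0,0.6]],
])

```text
time_s: 19.7
tcp_pos: [0.4708, 0.1027, 0.2794]
eef_rot: [180.0, -0.1, -109.4]
contact_force: [-0.3, -0.6, -0.1]
gripper_width: 0.0878
gripper_force: 0.0
```

```bash
python3 - <<'E'
from plant import r
from h import *
W,p,b=look(r,"w8",(.471,.104),.06,.1,.2)
for lo,hi in((.11,.125),(.125,.135),(.135,.145),(.145,.155),(.155,.165),(.16,.182),(.182,.2)):
    Q=W[(np.hypot(W[...,0]-.471,W[...,1]-.104)<.06)&(W[...,2]>lo)&(W[...,2]<hi)]
    if len(Q)>4: print(lo,len(Q),np.round(np.hstack(cv2.minAreaRect(Q[:,:2].astype(np.float32))),4))
E
```

```text
w8 2639 mean [0.4688 0.0964 0.1516] rect [0.4714 0.1041] [0.0765 0.0484] 69.8 z [0.1274 0.1368 0.1872]
tcp [0.4707 0.1027 0.2794] [ 1.7996e+02 -7.0000e-02 -1.0940e+02]
0.11 72 [4.60000e-01 7.46000e-02 1.40000e-02 4.85000e-02 6.59209e+01]
0.125 803 [4.71600e-01 1.04500e-01 7.57000e-02 4.82000e-02 6.99724e+01]
0.135 820 [4.71600e-01 1.05100e-01 6.52000e-02 4.28000e-02 6.94601e+01]
0.155 37 [4.66300e-01 9.36000e-02 8.70000e-03 2.78000e-02 6.38087e+01]
0.16 101 [4.67600e-01 9.36000e-02 1.10000e-02 2.95000e-02 7.06535e+01]
0.182 812 [4.70500e-01 1.02600e-01 3.02000e-02 3.06000e-02 6.95022e+01]
```

View pics/w8.png

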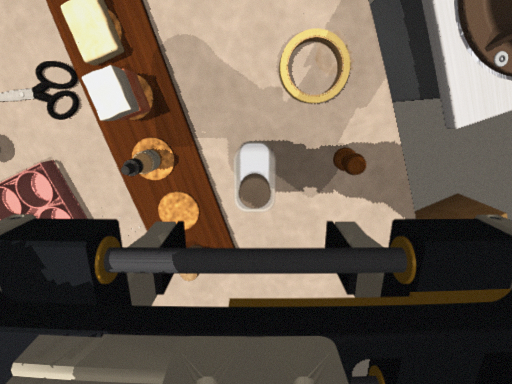

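The picture shows soap, tall soap and dropper on their pads, the free pad at (180,208) and the flask at (255,178) between the fingers. The flask's shoulder starts near 130 mm, so I'll use the depth to check how much palm clearance there is above the cap.

```bash
python3 - <<'E'
from plant import r
from h import *
z=np.load("w8.npz"); W=z["W"]; t=np.array([.471,.1027,.2794]); a=np.radians(-109.4)
D=W-t; T=np.dstack([D[...,0]*np.cos(a)+D[...,1]*np.sin(a),D[...,0]*np.sin(a)-D[...,1]*np.cos(a),D[...,2]])*1e3
for v in (225,235,245,255,260,265,275,285,292,297,302,310,320,335):
    print(v,[tuple(T[v,u].round(0).astype(int)) if z["d"][v,u]>0 else 0 for u in (150,200,255,310)])
# flask radial profile: shoulder height along the short axis (tool y) 
F=W-[.4711,.1041,0]; fx=F[...,0]*np.cos(a)+F[...,1]*np.sin(a); fy=F[...,0]*np.sin(a)-F[...,1]*np.cos(a)
m=(abs(fx)<.035)&(abs(fy)<.03)&(W[...,2]>.1)&(W[...,2]<.16)
for lo in range(-28,28,4):
    q=m&(fy*1e3>lo)&(fy*1e3<=lo+4); print("fy",lo,q.sum(),np.percentile(W[q][:,2],[10,50,90]).round(3) if q.sum() else "")
E
```

```text
225 [(np.int64(-103), np.int64(-172), np.int64(-263)), (np.int64(-103), np.int64(-89), np.int64(-263)), (np.int64(-110), np.int64(2), np.int64(-280)), (np.int64(-110), np.int64(95), np.int64(-278))]
235 [(np.int64(11), np.int64(-54), np.int64(25)), (np.int64(-121), np.int64(-90), np.int64(-263)), (np.int64(-128), np.int64(2), np.int64(-278)), (np.int64(-128), np.int64(96), np.int64(-278))]
245 [(np.int64(11), np.int64(-50), np.int64(36)), (np.int64(-139), np.int64(-91), np.int64(-263)), (np.int64(-147), np.int64(2), np.int64(-278)), (np.int64(-148), np.int64(98), np.int64(-279))]
255 [(np.int64(31), np.int64(-31), np.int64(83)), (np.int64(31), np.int64(-16), np.int64(83)), (np.int64(31), np.int64(1), np.int64(83)), (np.int64(32), np.int64(18), np.int64(84))]
260 [(np.int64(29), np.int64(-31), np.int64(83)), (np.int64(30), np.int64(-16), np.int64(84)), (np.int64(29), np.int64(1), np.int64(83)), (np.int64(30), np.int64(18), np.int64(84))]
265 [(np.int64(28), np.int64(-31), np.int64(84)), (np.int64(28), np.int64(-16), np.int64(84)), (np.int64(28), np.int64(1), np.int64(84)), (np.int64(2
[... 1270 characters left out ...]
.int64(104)), (np.int64(26), np.int64(1), np.int64(105)), (np.int64(25), np.int64(14), np.int64(104))]
335 [(np.int64(24), np.int64(-23), np.int64(107)), (np.int64(24), np.int64(-11), np.int64(108)), (np.int64(25), np.int64(1), np.int64(109)), (np.int64(25), np.int64(14), np.int64(108))]
fy -28 26 [0.128 0.128 0.13 ]
fy -24 169 [0.129 0.133 0.135]
fy -20 169 [0.131 0.136 0.137]
fy -16 135 [0.133 0.136 0.139]
fy -12 93 [0.134 0.137 0.141]
fy -8 102 [0.133 0.137 0.142]
fy -4 97 [0.133 0.136 0.141]
fy 0 74 [0.133 0.137 0.141]
fy 4 106 [0.133 0.137 0.141]
fy 8 91 [0.134 0.137 0.14 ]
fy 12 145 [0.132 0.136 0.138]
fy 16 176 [0.131 0.135 0.136]
fy 20 155 [0.127 0.132 0.135]
fy 24 1 [0.12 0.12 0.12]
```

Between the rods the space is open to about 94 mm above the TCP, so the cap fits there. I'll descend to a safe height, then creep down watching the force.

Request:
carry_out([
  [1,[-1,0,40],[0,0,0]],
  [1,[-1,0,85],[0,0,0]],
  [1,[-1,0,125],[0,0,0]],
  [1,[-1,0,145],[0,0,0]],
  [1,[-1,0,153],[0,0,0]],
  [1,[-1,0,155],[0,0,0]],
  [1,[-1,0,155],[0,0,0]],
])

```text
time_s: 20.45
tcp_pos: [0.4713, 0.1042, 0.1257]
eef_rot: [-180.0, 0.0, -109.4]
contact_force: [-0.3, -0.3, -0.1]
gripper_width: 0.0873
gripper_force: 0.0
```

Request:
carry_out([
  [1,[0,0,1],[0,0,0]],
  [1,[0,0,2],[0,0,0]],
  [1,[0,0,3],[0,0,0]],
  [1,[0,0,4],[0,0,0]],
  [1,[0,0,4],[0,0,0]],
])

```text
time_s: 20.95
tcp_pos: [0.4705, 0.104, 0.1211]
eef_rot: [-180.0, 0.0, -109.4]
contact_force: [-0.3, 0.1, -0.7]
gripper_width: 0.0877
gripper_force: 0.0
```

Request:
carry_out([
  [1,[0,0,1],[0,0,0]],
  [1,[0,0,2],[0,0,0]],
  [1,[0,0,3],[0,0,0]],
  [1,[0,0,3],[0,0,0]],
])

```text
time_s: 21.35
tcp_pos: [0.4704, 0.1039, 0.1179]
eef_rot: [180.0, -0.0, -109.4]
contact_force: [0.3, 1.1, -0.7]
gripper_width: 0.0878
gripper_force: 0.0
```

Request:
carry_out([
  [1,[0,0,1],[0,0,0]],
  [1,[0,0,2],[0,0,0]],
  [1,[0,0,3],[0,0,0]],
  [1,[0,0,3],[0,0,0]],
])

```text
time_s: 21.75
tcp_pos: [0.4705, 0.104, 0.1149]
eef_rot: [180.0, -0.0, -109.4]
contact_force: [-0.4, 0.5, -0.7]
gripper_width: 0.0876
gripper_force: 0.0
```

Request:
carry_out([
  [1,[0,0,1],[0,0,0]],
  [1,[0,0,2],[0,0,0]],
  [1,[0,0,3],[0,0,0]],
  [1,[0,0,3],[0,0,0]],
])

```text
time_s: 22.15
tcp_pos: [0.4705, 0.1039, 0.1119]
eef_rot: [180.0, -0.0, -109.4]
contact_force: [-0.7, -0.3, -0.9]
gripper_width: 0.0876
gripper_force: 0.0
```

Request:
carry_out([
  [1,[0,0,1],[0,0,0]],
  [1,[0,0,2],[0,0,0]],
  [1,[0,0,3],[0,0,0]],
  [1,[0,0,4],[0,0,0]],
  [1,[0,0,4],[0,0,0]],
])

```text
time_s: 22.65
tcp_pos: [0.4705, 0.104, 0.1079]
eef_rot: [180.0, -0.0, -109.4]
contact_force: [0.2, -0.2, 0.3]
gripper_width: 0.0878
gripper_force: 0.0
```

Request:
carry_out([
  [1,[0,0,2],[0,0,0]],
  [1,[0,0,4],[0,0,0]],
  [1,[0,0,5],[0,0,0]],
  [1,[0,0,5],[0,0,0]],
  [0.8,[0,0,5],[0,0,0]],
  [0.7,[0,0,5],[0,0,0]],
  [0.65,[0,0,5],[0,0,0]],
  [0.6,[0,0,5],[0,0,0]],
  [0.55,[0,0,5],[0,0,0]],
  [0.5,[0,0,5],[0,0,0]],
  [0.3,[0,0,5],[0,0,0]],
  [0,[0,0,5],[0,0,0]],
], squeeze=35)

```text
time_s: 23.85
tcp_pos: [0.4707, 0.104, 0.1031]
eef_rot: [-180.0, 0.0, -109.4]
contact_force: [0.4, -0.2, 0.5]
gripper_width: 0.0493
gripper_force: 34.9
```

Request:
carry_out([
  [0,[0,0,0],[0,0,0]],
  [0,[0,0,0],[0,0,0]],
  [0,[0,0,-3],[0,0,0]],
  [0,[0,0,-8],[0,0,0]],
  [0,[0,0,-8],[0,0,0]],
  [0,[0,0,-8],[0,0,0]],
])

```text
time_s: 24.45
tcp_pos: [0.4705, 0.104, 0.1111]
eef_rot: [180.0, 0.0, -109.4]
contact_force: [-0.4, -0.8, -3.5]
gripper_width: 0.0494
gripper_force: 34.9
```

Request:
carry_out([
  [0,[0,0,-20],[0,0,0]],
  [0,[0,0,-50],[0,0,0]],
  [0,[0,0,-85],[0,0,0]],
  [0,[0,0,-110],[0,0,0]],
  [0,[0,0,-120],[0,0,0]],
  [0,[-15,-25,-120],[0,0,-0.07]],
  [0,[-31,-50,-120],[0,0,-0.14]],
  [0,[-46,-75,-120],[0,0,-0.21]],
  [0,[-61,-100,-120],[0,0,-0.28]],
  [0,[-72,-117,-120],[0,0,-0.339]],
  [0,[-76,-124,-120],[0,0,-0.339]],
  [0,[-76,-124,-120],[0,0,-0.339]],
])

```text
time_s: 25.65
tcp_pos: [0.6127, 0.1343, 0.229]
eef_rot: [179.8, -0.1, -90.1]
contact_force: [-0.6, 0.4, -3.2]
gripper_width: 0.0494
gripper_force: 34.9
```

```bash
python3 - <<'E'
from plant import r
from h import *
s=r.get_state();print(s["tcp_pos"],s["eef_rot"],s["gripper_width"],s["gripper_force"],s["contact_force"])
p,d=r.capture("wrist");np.savez("w9.npz",p=p,d=d);q,e=r.capture("scene");np.savez("s3.npz",p=q,d=e)
cs=r.get_calibration("scene"); u,v=proj(s["tcp_pos"]-[0,0,.08],cs)[0].astype(int)
cv2.imwrite("pics/w9.png",np.hstack([cv2.resize(p,(400,300)),cv2.resize(q[v-75:v+75,u-100:u+100],(400,300))])[...,::-1])
W=cloud(e,cs)
for lo,hi in((.115,.15),(.15,.2),(.21,.25),(.235,.25)):
    Q=W[(np.hypot(W[...,0]-.613,W[...,1]-.135)<.06)&(W[...,2]>lo)&(W[...,2]<hi)]
    if len(Q)>4: print(lo,len(Q),np.round(np.hstack(cv2.minAreaRect(Q[:,:2].astype(np.float32))),4))
E
```

```text
[0.61266464 0.13432525 0.22901308] [ 1.79841011e+02 -6.55764188e-02 -9.01103148e+01] 0.049396848211460335 34.87721532583237 [-0.55326092  0.43151525 -3.19337822]
0.115 181 [ 0.5957  0.1296  0.0341  0.0807 26.2766]
0.15 417 [ 0.5959  0.1271  0.0433  0.0819 30.8108]
0.21 331 [ 0.5926  0.1261  0.044   0.0837 25.4114]
0.235 135 [ 0.5921  0.1243  0.041   0.0816 27.3367]
```

View pics/w9.png

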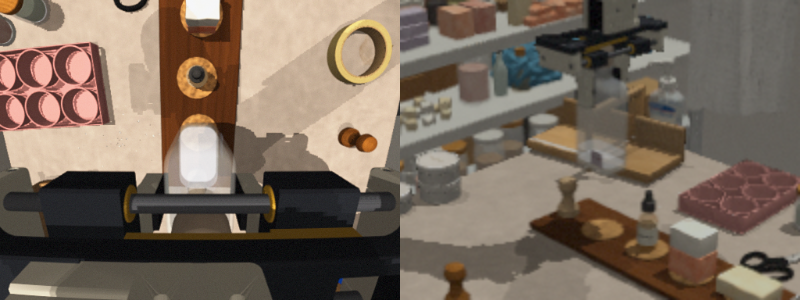

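The flask is upright in the grip over the last free pad, which shows at its front edge (left view, 195,120). The dropper and tall soap stand centred on their pads. Lowering it.

Request:
carry_out([
  [0,[0,0,25],[0,0,0]],
  [0,[0,0,55],[0,0,0]],
  [0,[0,0,80],[0,0,0]],
  [0,[0,0,95],[0,0,0]],
  [0,[0,0,102],[0,0,0]],
  [0,[0,0,104],[0,0,0]],
  [0,[0,0,105],[0,0,0]],
  [0,[0,0,106],[0,0,0]],
  [0,[0,0,106],[0,0,0]],
])

```text
time_s: 26.65
tcp_pos: [0.6131, 0.1346, 0.1258]
eef_rot: [-179.9, 0.0, -90.0]
contact_force: [0.7, -0.1, -4.1]
gripper_width: 0.0492
gripper_force: 34.9
```

Request:
carry_out([
  [0,[0,0,0.5],[0,0,0]],
  [0,[0,0,1],[0,0,0]],
  [0,[0,0,1],[0,0,0]],
  [0,[0,0,1],[0,0,0]],
])

```text
time_s: 27.05
tcp_pos: [0.6128, 0.1344, 0.1241]
eef_rot: [-180.0, -0.0, -90.0]
contact_force: [0.4, -0.6, -2.9]
gripper_width: 0.0491
gripper_force: 34.9
```

Request:
carry_out([
  [0,[0,0,0.5],[0,0,0]],
  [0,[0,0,1],[0,0,0]],
  [0,[0,0,1],[0,0,0]],
  [0,[0,0,1],[0,0,0]],
])

```text
time_s: 27.45
tcp_pos: [0.6128, 0.1345, 0.1232]
eef_rot: [-180.0, 0.0, -90.0]
contact_force: [0.0, 0.0, -1.6]
gripper_width: 0.0493
gripper_force: 34.9
```

Request:
carry_out([
  [0.58,[0,0,0.5],[0,0,0]],
  [0.62,[0,0,0.5],[0,0,0]],
  [0.68,[0,0,0.5],[0,0,0]],
  [0.75,[0,0,0.5],[0,0,0]],
  [0.85,[0,0,0.5],[0,0,0]],
  [1,[0,0,0.5],[0,0,0]],
  [1,[0,0,0.5],[0,0,0]],
  [1,[0,0,-20],[0,0,0]],
  [1,[0,0,-50],[0,0,0]],
  [1,[0,0,-90],[0,0,0]],
  [1,[0,0,-130],[0,0,0]],
  [1,[0,0,-150],[0,0,0]],
])

```text
time_s: 28.65
tcp_pos: [0.6139, 0.1346, 0.2774]
eef_rot: [-179.7, 0.1, -90.0]
contact_force: [0.9, 0.6, 0.6]
gripper_width: 0.0878
gripper_force: 0.0
```

Request:
carry_out([
  [1,[-50,0,0],[0,0,0]],
  [1,[-100,0,0],[0,0,0]],
  [1,[-150,0,0],[0,0,0]],
  [1,[-200,0,0],[0,0,0]],
  [1,[-200,50,0],[0,0,0]],
  [1,[-200,100,0],[0,0,0]],
  [1,[-200,100,0],[0,0,0]],
])

```text
time_s: 29.35
tcp_pos: [0.5083, 0.3346, 0.2727]
eef_rot: [179.9, -0.0, -89.8]
contact_force: [0.5, -0.2, 1.0]
gripper_width: 0.0881
gripper_force: 0.0
```

```bash
python3 - <<'E'
from plant import r
from h import *
P={"flask":(.613,.1348),"drop":(.6165,.044),"tall":(.609,-.0505),"soap":(.615,-.1465)}
C={n:r.get_calibration(n) for n in("scene","top")}
I={n:r.capture(n) for n in C}
H={"flask":((.1,.2),(.203,.22)),"drop":((.06,.085),(.1,.125)),"tall":((.086,.105),),"soap":((.038,.055),)}
for n in C:
    W=cloud(I[n][1],C[n]); off=np.array([-.0022,-.0005] if n=="top" else [0,.0012])
    for k,(x,y) in P.items():
        for lo,hi in H[k]:
            Q=W[(np.hypot(W[...,0]-x,W[...,1]-y)<.05)&(W[...,2]>lo)&(W[...,2]<hi)]
            if len(Q)>4:
                b=cv2.minAreaRect(Q[:,:2].astype(np.float32)); print(n,k,lo,len(Q),"err mm",((np.array(b[0])+off-[x,y])*1e3).round(1),np.round(b[1],3),round(b[2],0),"z",np.percentile(Q[:,2],[50,95]).round(3))
p=I["top"][0][110:260,130:390]; q=I["scene"][0][130:280,200:420]
cv2.imwrite("pics/fin.png",np.hstack([cv2.resize(p,(400,300)),cv2.resize(q,(400,300))])[...,::-1])
E
```

```text
scene flask 0.1 648 err mm [-3.  -0.6] [0.05  0.079] 1.0 z [0.141 0.19 ]
scene flask 0.203 39 err mm [-1.6 -1.1] [0.032 0.031] 8.0 z [0.206 0.208]
scene drop 0.06 74 err mm [-7.1 -4.3] [0.022 0.03 ] 43.0 z [0.07  0.081]
scene drop 0.1 24 err mm [-4.5 21.7] [0.01  0.058] 3.0 z [0.11  0.114]
scene tall 0.086 163 err mm [-2.9 -1.3] [0.046 0.055] 1.0 z [0.09  0.093]
scene soap 0.038 316 err mm [-0.9 -0.7] [0.082 0.054] 90.0 z [0.043 0.045]
top flask 0.1 490 err mm [0.2 1.2] [0.049 0.077] 1.0 z [0.155 0.162]
top flask 0.203 133 err mm [ 0.3 -0.7] [0.029 0.029] 47.0 z [0.207 0.21 ]
top drop 0.06 48 err mm [-2.9 -0.3] [0.027 0.03 ] 1.0 z [0.071 0.077]
top drop 0.1 32 err mm [ 0.2 -0.7] [0.019 0.015] 46.0 z [0.111 0.119]
top tall 0.086 322 err mm [-0.5  0.5] [0.042 0.057] 1.0 z [0.092 0.095]
top soap 0.038 507 err mm [-0.2  0.2] [0.052 0.078] 1.0 z [0.045 0.049]
```

View pics/fin.png

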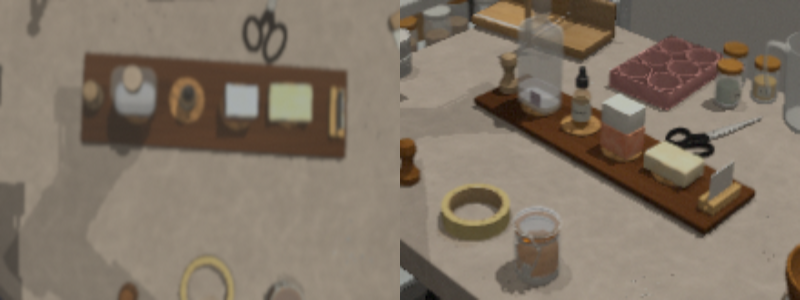

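The final views show all four standing on their pads in order from the card holder: soap, tall soap, dropper, flask. Each is upright and within about 3 mm of its pad centre (the scene camera's larger dropper figures come from its partial side view). The arm is clear.

```bash
python3 -c "
from plant import r
print(r.close_job())"
```

```text
the job is handed in; nothing more can be done
None
```

The display is set out and handed in: from the card holder, the flat soap, two-layer bar, dropper bottle and flask each stand upright on their own pad, measured within about 3 mm of centre, in about 30 s of robot time; the judge's result was not shown.

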